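Mix a bottle of patina paint and check it against the lamp

ROBOT

A 6-joint arm with a two-finger parallel gripper is mounted at the origin on the work surface. World frame = base frame: x ahead of the robot, y to its left, z up, the work surface at z = 0. Lengths are in mm, angles in rad, forces in N, time in s.
With the tool pointing down it reaches from about 300 to 775 mm from the base axis. Payload 14.6 kg.
Tool frame: the origin (TCP) lies at the very end of the fingers, on their centre line; the grasp point (between the pads) lies 19 mm behind it; z points along the fingers, y is the line along which they close (so a half turn about z gives the same grasp; the last joint's range is limited). The gripper opens to 94 mm and grips with 3 to 60 N. Pads are 16 mm wide; open, the fingers measure 119 mm over their backs; the gripper's body (75 mm by 177 mm) begins 78 mm behind the grasp point.
Start: joints at [1.236, 0.3, 1.521, -0, 1.321, -0.067], TCP at [145.533, 530.386, 205.446] pointing down, gripper open.
Joint ranges: [-3.03, 3.03], [-0.79, 2.21], [0.23, 2.52], [-1.04, 4.18], [0, 3.07], [-2.55, 2.55]. Speed limits (rad/s): [2.22, 2.22, 2.57, 3.14, 3.14, 3.14].

INTERFACE

Orientations are given as [roll, pitch, yaw] about the fixed x, y, z axes, in that order (R = Rz(yaw) Ry(pitch) Rx(roll)).
In Python, from cell import manip, camera, get_calibration gives the robot as it stands.
- The arm moves only by the tool arm_command, never from a script. Its argument "targets" is a list of rows, each an object of numbers: "hand": the opening, from -1 (shut) to 1 (fully open), so that 0 is half open; "x", "y", "z": the shift along the tool's x, y, z in m; "yaw": the turn about the tool's z in rad. In form: [{"hand": .., "x": .., "y": .., "z": .., "yaw": ..}, ...]. A call has 1 to 10 rows; each row shifts and turns the commanded pose from where the row before left it, along the tool's axes as they then stand; what a row does not reach is not made up. A row lasts 1/10 s, in which the tool goes at most 50 mm and 8.59 degrees, less where a joint would pass 70% of its speed; a pose out of reach is approached as far as the arm can. A call is refused whole if a number of a shift passes 0.05 or a number of a turn 0.15, either way. A call with a gripper value outside its range is refused whole. The fingers move at their own pace and stop on an object; "newtons" is the grip in N (left out, the last holds). Time passes only in rows, so rows that do not move let the fingers close. It gives the time, the measured TCP pose, the force, the opening and the grip force at its end, in the units of the state.
- manip.read_state(): the state, without advancing time (a new reading comes with each control period).
- camera(name): name is "scene" or "top"; returns the picture (400x640x3 uint8, red, green, blue); there is no depth.
- get_calibration(name): a dict with "K" (3x3 intrinsics, pixels), "cam_to_world" (4x4, takes a point from camera to world coordinates). Camera axes: x right, y up, looking along -z (the intrinsics and any distortion apply to the point x, -y, -z); pixel columns grow to the right and rows downward; lengths in mm; the calibration is good to about 2 mm. A picture is of the moment at which its call begins. get_calibration takes no time and is no camera call.
- manip.sign_off(): hands the job in; it is judged then, once.
The state is a dict: "clock": time; "joints": joint angles; "qd": joint speeds; "effort": joint torques, N m; "eef_pos": TCP position; "eef_rot": TCP orientation; "wrist_force": force on the tool from outside, world axes, zero at the start; "moment": the same for the moment, N m; "finger_gap": finger opening in mm; "finger_force": force on a finger pad.
Only numpy, scipy, OpenCV 4.12 (cv2) and the standard library are available. Lean on these libraries where they do the work, as an engineer would, in place of code of your own. Each camera call takes 0.05 s, during which the arm holds its last target. There are 200 camera calls.

TASK

Take the tallest bottle out of the wooden rack, press it upright into the rubber cup of the touch mixer until the cup is fully down, and keep it down for at least two seconds to stir up the paint. Then lift it clear and hold it up to the bench lamp, its glass body in the light straight in front of the shade's mouth, a hand's width or less away without touching; keep it there upright and still for three seconds and finish while still holding it there. Keep the bottle upright the whole time and leave the other things on the bench where they are.

Things in the scene. Friction and masses are not known exactly. Their poses are not given: they have to be found in the camera images.
- bottle: the bottle to be mixed: tallest of three closed amber glass bottles, 120 mm high, about 150 g. Origin at the centre of its underside, z up its axis. Body 36 mm in diameter up to 82 mm, with blank label; shoulder to 94 mm; black screw cap 30 mm in diameter from 94 to 120 mm. Cap or body can be gripped. Starts upright in a rack hole, its upper 83 mm above the rack's top
- bottle_mid (a point): point on the bottle's axis 45 mm above its underside, the middle of its glass body
- rack: fixed wooden bottle rack, 75 x 215 x 45 mm (x, y, z), origin at the centre of its underside. Three round holes 41 mm in diameter on its y axis at y = -70, 0 and +70 mm, their floors 8 mm above the rack's underside. Each holds one bottle; which is where varies
- mixer: fixed touch mixer standing on the bench: squat round grey cast body 112 mm in diameter and 52 mm high with a knob and switch on its front (-x) side, a dished black rubber cup on top in the middle. Origin at the centre of its underside, z up
- cup_floor (a point): centre of the rubber cup's inner floor, 67 mm above the bench while the cup is up; moves with the cup. The cup's inside is 41 mm wide at the floor and widens to 48 mm at its rim 9 mm above the floor; outside it is 56 mm wide
- mixer_cup (a joint): how far the sprung cup is pressed down, in m: 0 = up, 0.006 = fully down on its stop. It begins to yield at about 3 N and reaches its stop at about 9 N; pressing with 12 to 20 N is ample. It springs back up when released
- lamp: fixed bench lamp: round iron base 130 mm in diameter, origin at the centre of the base's underside; gooseneck; spun aluminium shade with a level axis 180 mm above the bench, running along the lamp's x axis. The shade opens towards the lamp's -x and is 108 mm wide outside at its mouth and 68 mm long; its top reaches 234 mm above the bench
- lamp_mouth (a point): centre of the shade's open mouth, 180 mm above the bench, 93 mm from the base's centre; axes as the lamp's: -x points straight out of the shade along the light, z up
- small_bottle: bystander in the rack: short amber bottle, 33 mm in diameter and 76 mm high, narrow black cap; origin at the centre of its underside
- dropper_bottle: bystander in the rack: short amber bottle with a dropper, 33 mm in diameter and 96 mm high to the tip of its rubber bulb; origin at the centre of its underside
- hammer: bystander: hammer, 240 mm long, lying flat beyond the lamp, along its own x axis
- pliers: bystander: closed pliers lying flat, 140 mm long along their own x axis, 57 mm wide, 13 mm high
- oil_tin: bystander: upright flat oil tin with a spout, 66 x 34 mm, 122 mm high; origin at the centre of its underside
- bench_block: bystander: square steel bench block on a rubber pad, 82 x 82 x 26 mm; origin at the centre of its underside
Not all that is in view belongs to the job. Leave any blue or pink look-alike of the bottle alone.

How it is judged (in metres and radians):
On the way, in this order (a step that is already met when the one before it is completed fails the run):
1. the tallest bottle is held in the gripper, upright, clear above the rack (height (world z) of bottle above 0.055 m and angle between bottle's own z axis and vertical below 0.4 rad and contact force between bottle and the fingers above 2 N), for 0.1 s.
2. the bottle, upright in the mixer's cup and held by the gripper, keeps the cup fully pressed down for two seconds (value of joint mixer_cup above 0.005 m and contact force between bottle and mixer above 4 N and horizontal distance between bottle and cup_floor below 0.009 m and angle between bottle's own z axis and vertical below 0.17 rad and contact force between bottle and the fingers above 2 N), for 1.8 s.
3. the bottle is held upright and still in the lamp's light, touching neither lamp nor mixer, for at least two seconds (x of bottle_mid in the frame of lamp_mouth between -0.15 and -0.02 m and y of bottle_mid in the frame of lamp_mouth between -0.04 and 0.04 m and z of bottle_mid in the frame of lamp_mouth between -0.04 and 0.04 m and angle between bottle's own z axis and vertical below 0.14 rad and linear speed of bottle below 0.02 m/s and angular speed of bottle below 0.2 rad/s and contact force between bottle and the fingers above 2 N and contact force between bottle and lamp below 0.2 N and contact force between bottle and mixer below 0.2 N), for 2 s.
At the end, for the whole second after the job is handed in: gripper holds the bottle: middle of its glass 20-150 mm out from the shade's mouth, within 40 mm sideways and in height of its axis, within 8 deg of upright, under 20 mm/s and 0.2 rad/s, touching neither lamp nor mixer; cup back up; other bottles and tin upright (all of step 3 and value of joint mixer_cup below 0.0015 m and angle between each of small_bottle, dropper_bottle, oil_tin's own z axis and vertical below 0.3 rad); the arm keeps its last pose, push and grip.
It fails at once if the bottle is tipped more than 30 degrees (angle between bottle's own z axis and vertical above 0.52 rad).
It fails at once if a bystander is shifted by more than 30 mm (bottles) or 40 mm (others) (distance of any of small_bottle, dropper_bottle from where it was at the start of the episode above 0.03 m or distance of any of hammer, pliers, oil_tin, bench_block from where it was at the start of the episode above 0.04 m).
It also fails if it takes over 58 s, if anything falls off the work surface, if the arm or the gripper's body presses on something with over 40 N, if the wrist force passes 120 N, or if a joint passes its speed limit or range.

## Working session

There is one attempt and no reset: what is moved stays moved. The work goes in short steps, Python scripts to look and compute and a tool call to move; the robot and the scene stay as the last step left them, time stands still between calls to the robot, and variables do not carry over. Pictures are saved under pics/ and viewed, at most 10 in all, crops included, and the job is handed in when it is done.

Besides the shell and the picture viewer there is one more tool, called after "Emit:" as a command line: name --argument value ..., lists and objects as JSON in quotes. arm_command: Moves the arm, as the interface text tells. Its arguments: {"type":"object","properties":{"targets":{"type":"array"},"newtons":{"type":"number"}},"required":["targets"]}

```bash
mkdir -p pics; cat > h.py <<'E'
import numpy as np, cv2
from cell import manip, camera, get_calibration
def cal(n):
    c=get_calibration(n); return np.array(c["K"]),np.array(c["cam_to_world"]),c
def ray(n,u,v):
    K,T,c=cal(n)
    d=np.linalg.inv(K)@[u,v,1]; d=T[:3,:3]@[d[0],-d[1],-d[2]]
    return T[:3,3],d/np.linalg.norm(d)
def onz(n,u,v,z):
    o,d=ray(n,u,v); return o+d*(z-o[2])/d[2]
def proj(n,p):
    K,T,c=cal(n); q=np.linalg.inv(T)@[*p,1]; q=K@[q[0],-q[1],-q[2]]; return q[:2]/q[2]
def save(n,f):
    im=camera(n); cv2.imwrite('pics/'+f,im[:,:,::-1]); return im
E
python3 - <<'E'
from h import *
for n in("scene","top"):
    save(n,n+'0.png'); print(cal(n)[2])
s=manip.read_state();print(s)
E
```

```text
{'K': array([[514.99807025,   0.        , 310.99856288],
       [  0.        , 514.99807025, 197.79762881],
       [  0.        ,   0.        ,   1.        ]]), 'cam_to_world': array([[-8.45850426e-01, -3.25994632e-01,  4.22213876e-01,
         1.09923436e+03],
       [ 5.33396970e-01, -5.09531783e-01,  6.75177780e-01,
         7.92726252e+02],
       [-4.97294286e-03,  7.96307015e-01,  6.04872225e-01,
         8.73376215e+02],
       [ 0.00000000e+00,  0.00000000e+00,  0.00000000e+00,
         1.00000000e+00]])}
{'K': array([[499.19495721,   0.        , 325.61732964],
       [  0.        , 499.19495721, 201.13007846],
       [  0.        ,   0.        ,   1.        ]]), 'cam_to_world': array([[ 1.72871972e-02,  9.77838512e-01, -2.08645625e-01,
         2.94847208e+02],
       [-9.99837020e-01,  1.79926025e-02,  1.48328059e-03,
        -4.89956496e+01],
       [ 5.20448670e-03,  2.08585978e-01,  9.77990185e-01,
         1.48621374e+03],
       [ 0.00000000e+00,  0.00000000e+00,  0.00000000e+00,
         1.00000000e+00]])}
{'clock': 0.1, 'joints': array([ 1.23640835e+00,  3.00387278e-01,  1.52153866e+00, -1.49837088e-05,
        1.32069022e+00, -6.65708358e-02]), 'qd': array([-0.0002302 , -0.00081465, -0.00196832,  0.00015755,  0.0005353 ,
       -0.00115891]), 'effort': array([ 1.27501189e-03, -5.32636642e+01, -3.53288519e+01,  7.09975557e-02,
        2.35109363e-02, -8.42828194e-05]), 'eef_pos': array([145.45655742, 530.16666936, 204.95025184]), 'eef_rot': array([-3.14057045e+00, -5.36037865e-05,  2.87377920e+00]), 'wrist_force': array([ 0.0673889 , -0.48148154,  0.64247744]), 'moment': array([0.05723211, 0.01447284, 0.04726797]), 'finger_force': 0.0, 'finger_gap': 93.79646732058251}
```

View pics/scene0.png

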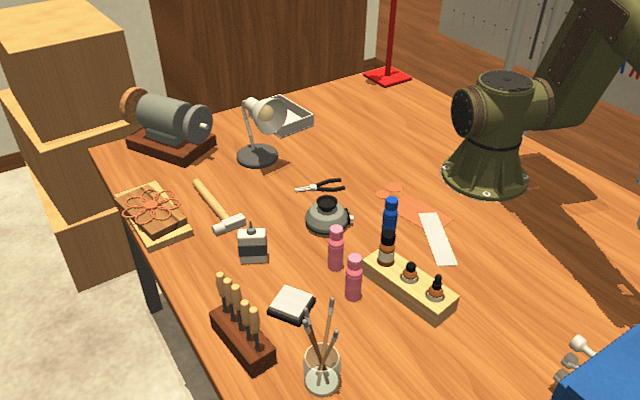

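View pics/top0.png

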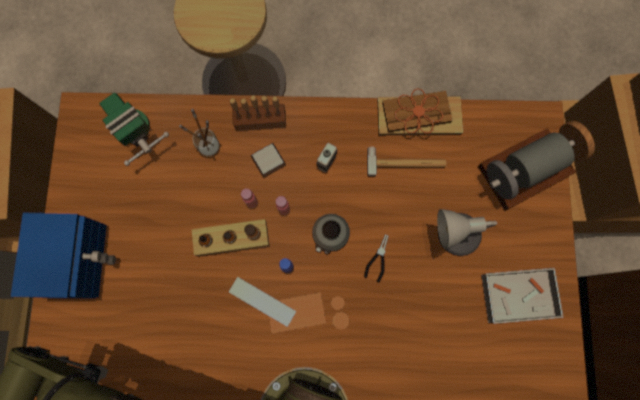

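The scene view shows the possible targets. In the rack are the tall amber bottle at (387,247), the small bottle at (410,270) and the dropper at (436,288). Loose on the bench are the blue look-alike at (390,215) and the pink ones at (336,248) and (354,277). I choose the amber one in the rack's end hole, next to the blue one (top view (252,231)). The mixer is at scene (327,215), top (331,233). The lamp is at scene (265,112), top (460,230), with its mouth facing +y. Next I'll check these with close crops.

```bash
python3 - <<'E'
from h import *
a=cv2.imread('pics/scene0.png');b=cv2.imread('pics/top0.png')
r=lambda i,x,y,w,h:cv2.resize(i[y:y+h,x:x+w],(400,300),interpolation=cv2.INTER_CUBIC)
m=np.vstack([np.hstack([r(a,350,190,120,90),r(a,290,180,80,60)]),np.hstack([r(b,180,195,100,75),r(b,300,205,80,60)])])
b2=cv2.convertScaleAbs(m[300:],alpha=1.8);m[300:]=b2
cv2.imwrite('pics/c1.png',m)
m=np.hstack([r(a,220,80,120,90),cv2.convertScaleAbs(r(b,420,195,100,75),alpha=1.6)])
cv2.imwrite('pics/c2.png',m)
E
```

```text
(no output)
```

View pics/c1.png

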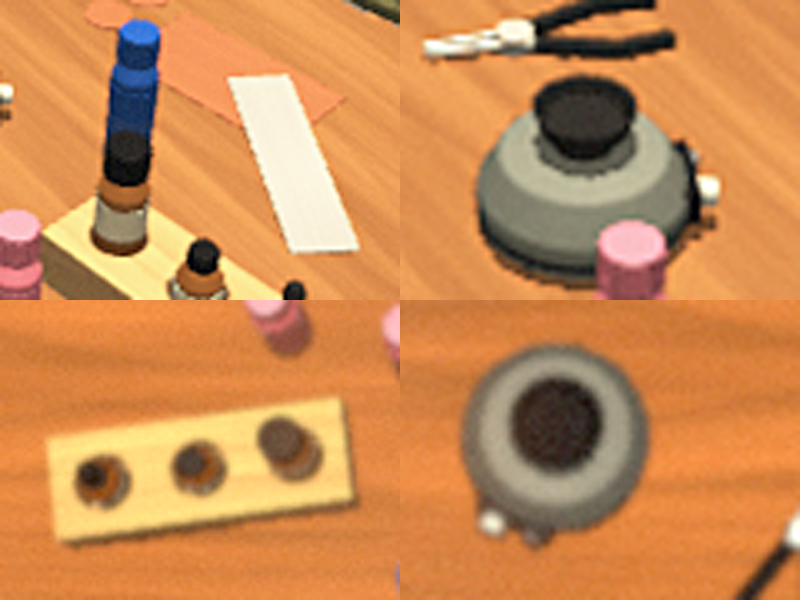

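View pics/c2.png

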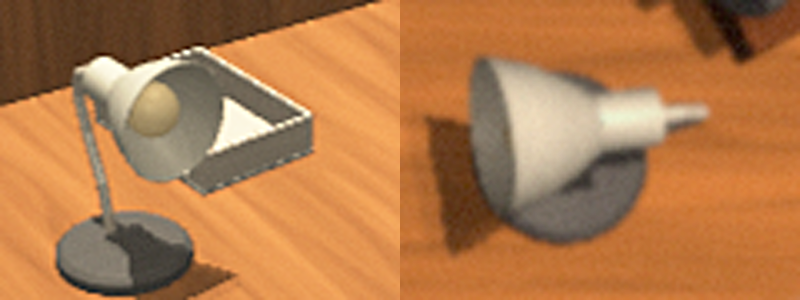

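The crops confirm the choice. The tall amber bottle has a label and a wide black cap, with its cap top at scene (388,233) and top (249.5,229.5). The cup rim centre is at scene (327,200), top (331,229.6). The lamp mouth centre is about scene (271.6,116.6), top (443,228.7), and its base is at scene (257,155), top (459.5,234).

```bash
cat >> h.py <<'E'
def tri(a,b):
    (o1,d1),(o2,d2)=ray("scene",*a),ray("top",*b)
    t=np.linalg.lstsq(np.c_[d1,-d2],o2-o1,rcond=None)[0]
    p,q=o1+t[0]*d1,o2+t[1]*d2
    return (p+q)/2,np.linalg.norm(p-q)
E
python3 - <<'E'
from h import *
np.set_printoptions(precision=1,suppress=True)
for n,a,b,z in(("cap",(388.1,232.9),(249.5,229.5),128),("rim",(327,200),(331,229.6),76),("mouth",(271.6,116.6),(443,228.7),180),("base",(256.9,155),(459.5,234),8)):
    print(n,*tri(a,b),onz("scene",*a,z),onz("top",*b,z))
R=[onz("top",180+x/4,195+y/4,45) for x,y in((50,140),(340,98),(355,200),(62,243))]
print("rack",*R,np.mean(R,0),np.linalg.norm(R[1]-R[0]),np.linalg.norm(R[2]-R[1]))
d=R[1]-R[0]+R[2]-R[3];d/=np.linalg.norm(d); print('dir',d,np.mean(R,0)+70*d, np.arctan2(d[1],d[0]))
for n,px,z in(("tin",(327,156),122),("blue",(286,265),120),("pink",(281,203),120),("pliers",(378,258),10),("hammer",(372,162),30),("block",(268,160),26)): print(n,onz("top",*px,z))
E
```

```text
cap [501.7 156.9 124.8] 0.36866514051679355 [504.4 159.5 128. ] [501.1 156.6 128. ]
rim [513.  -67.9  75.6] 0.039118549459579884 [513.3 -67.5  76. ] [512.9 -67.9  76. ]
mouth [ 505.2 -363.7  177.7] 0.4659745319729108 [ 507.3 -360.1  180. ] [ 504.6 -363.   180. ]
base [ 517.8 -454.1    5.6] 0.831237540478934 [ 519.6 -451.1    8. ] [ 517.1 -453.2    8. ]
rack [509.2 334.9  45. ] [544.1 125.3  45. ] [469.4 111.2  45. ] [434.6 320.8  45. ] [489.3 223.1  45. ] 212.50690457323242 75.98690996225305
dir [ 0.2 -1.   0. ] [500.8 154.   45. ] -1.4060726484173827
tin [717.4 -52.7 122. ]
blue [406.5  53.7 120. ]
pink [578.7  73.5 120. ]
pliers [ 440.9 -208.9   10. ]
hammer [ 729.5 -189.9   30. ]
block [731.1 126.3  26. ]
```

Everything agrees with the description. Cap height came out at 125 against 128, rim at 76, mouth to base at 92, and the rack at 212x76 with its end hole at (501,154). The bottle is at about (501.5,156). I'll grip its body with the fingers closing across the rack, at yaw 1.735.

Emit:
arm_command --targets '[{"hand": 0.3, "yaw": 0.142}, {"hand": 0.3, "yaw": 0.142}, {"hand": 0.3, "yaw": 0.142}, {"hand": 0.3, "yaw": 0.142}, {"hand": 0.3, "yaw": 0.142}, {"hand": 0.3, "yaw": 0.142}, {"hand": 0.3, "yaw": 0.142}, {"hand": 0.3, "yaw": 0.142}, {"hand": 0.3}, {"hand": 0.3}]' --newtons 40

```text
schema error: expected keys hand, x, y, z, yaw
```

Emit:
arm_command --targets '[{"hand": 0.3, "x": 0, "y": 0, "z": 0, "yaw": 0.142}, {"hand": 0.3, "x": 0, "y": 0, "z": 0, "yaw": 0.142}, {"hand": 0.3, "x": 0, "y": 0, "z": 0, "yaw": 0.142}, {"hand": 0.3, "x": 0, "y": 0, "z": 0, "yaw": 0.142}, {"hand": 0.3, "x": 0, "y": 0, "z": 0, "yaw": 0.142}, {"hand": 0.3, "x": 0, "y": 0, "z": 0, "yaw": 0.142}, {"hand": 0.3, "x": 0, "y": 0, "z": 0, "yaw": 0.142}, {"hand": 0.3, "x": 0, "y": 0, "z": 0, "yaw": 0.142}, {"hand": 0.3, "x": 0, "y": 0, "z": 0, "yaw": 0}]' --newtons 40

```text
clock: 1.0
eef_pos: [145.5, 530.3, 205.2]
eef_rot: [-3.141, 0.0, 1.735]
wrist_force: [-0.6, 0.6, -0.3]
finger_gap: 61.2
finger_force: 0.0
```

Emit:
arm_command --targets '[{"hand": 0.3, "x": -0.034, "y": 0.023, "z": 0, "yaw": 0}, {"hand": 0.3, "x": -0.034, "y": 0.023, "z": 0, "yaw": 0}, {"hand": 0.3, "x": -0.034, "y": 0.023, "z": 0, "yaw": 0}, {"hand": 0.3, "x": -0.034, "y": 0.023, "z": 0, "yaw": 0}, {"hand": 0.3, "x": -0.034, "y": 0.023, "z": 0, "yaw": 0}, {"hand": 0.3, "x": -0.034, "y": 0.023, "z": 0, "yaw": 0}, {"hand": 0.3, "x": -0.034, "y": 0.023, "z": 0, "yaw": 0}, {"hand": 0.3, "x": -0.034, "y": 0.023, "z": 0, "yaw": 0}, {"hand": 0.3, "x": -0.034, "y": 0.023, "z": 0, "yaw": 0}, {"hand": 0.3, "x": -0.034, "y": 0.023, "z": 0, "yaw": 0}]'

```text
clock: 2.0
eef_pos: [429.8, 231.9, 205.5]
eef_rot: [3.142, -0.0, 1.743]
wrist_force: [-0.3, 0.1, -0.1]
finger_gap: 61.1
finger_force: 0.0
```

Emit:
arm_command --targets '[{"hand": 0.3, "x": -0.03, "y": 0.02, "z": 0, "yaw": 0}, {"hand": 0.3, "x": -0.03, "y": 0.02, "z": 0, "yaw": 0}, {"hand": 0.3, "x": -0.0275, "y": 0.02, "z": 0, "yaw": 0}, {"hand": 0.3, "x": 0, "y": 0, "z": 0, "yaw": 0}, {"hand": 0.3, "x": 0, "y": 0, "z": 0, "yaw": 0}]'

```text
clock: 2.5
eef_pos: [502.5, 156.7, 205.1]
eef_rot: [-3.141, -0.0, 1.74]
wrist_force: [-0.2, 0.7, -0.4]
finger_gap: 61.2
finger_force: 0.0
```

```bash
python3 - <<'E'
from h import *
i=save("scene",'s1.png');print(manip.read_state()["eef_pos"])
cv2.imwrite('pics/s1c.png',cv2.resize(i[120:300,300:500,::-1],(800,600)[:2] and (660,594),interpolation=2))
E
```

```text
[502.20470081 157.27003874 205.23245987]
```

View pics/s1c.png

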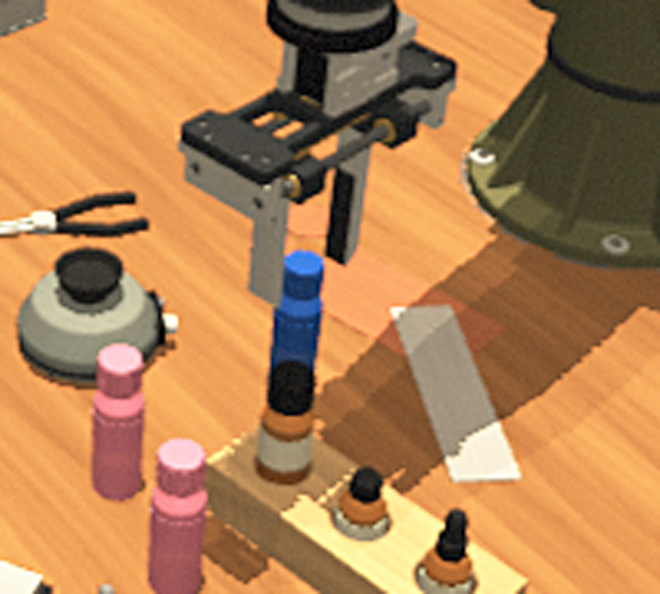

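The fingers straddle the bottle's axis, with the cap at crop (290,385) below the gap, and both pinks are clear. I'll descend to TCP z = 54.

Emit:
arm_command --targets '[{"hand": 0.3, "x": 0, "y": 0, "z": 0.03, "yaw": 0}, {"hand": 0.3, "x": 0, "y": 0, "z": 0.03, "yaw": 0}, {"hand": 0.3, "x": 0, "y": 0, "z": 0.03, "yaw": 0}, {"hand": 0.3, "x": 0, "y": 0, "z": 0.02, "yaw": 0}, {"hand": 0.3, "x": 0, "y": 0, "z": 0.02, "yaw": 0}, {"hand": 0.3, "x": 0, "y": 0, "z": 0.02, "yaw": 0}, {"hand": 0.3, "x": 0, "y": 0, "z": 0, "yaw": 0}, {"hand": 0.3, "x": 0, "y": 0, "z": 0, "yaw": 0}]'

```text
clock: 3.35
eef_pos: [502.3, 157.7, 56.1]
eef_rot: [3.142, -0.0, 1.74]
wrist_force: [-0.4, 0.8, 0.7]
finger_gap: 61.2
finger_force: 0.0
```

Emit:
arm_command --targets '[{"hand": -1, "x": 0, "y": 0, "z": 0, "yaw": 0}, {"hand": -1, "x": 0, "y": 0, "z": 0, "yaw": 0}, {"hand": -1, "x": 0, "y": 0, "z": 0, "yaw": 0}, {"hand": -1, "x": 0, "y": 0, "z": 0, "yaw": 0}, {"hand": -1, "x": 0, "y": 0, "z": 0, "yaw": 0}, {"hand": -1, "x": 0, "y": 0, "z": 0, "yaw": 0}, {"hand": -1, "x": 0, "y": 0, "z": 0, "yaw": 0}, {"hand": -1, "x": 0, "y": 0, "z": 0, "yaw": 0}]' --newtons 40

```text
clock: 4.15
eef_pos: [502.8, 157.1, 55.9]
eef_rot: [3.141, -0.0, 1.738]
wrist_force: [-1.5, 0.0, 6.1]
finger_gap: 34.9
finger_force: 40.0
```

Gripped at 35 mm with 40 N. Now I'll lift.

Emit:
arm_command --targets '[{"hand": -1, "x": 0, "y": 0, "z": -0.01, "yaw": 0}, {"hand": -1, "x": 0, "y": 0, "z": -0.015, "yaw": 0}, {"hand": -1, "x": 0, "y": 0, "z": -0.02, "yaw": 0}, {"hand": -1, "x": 0, "y": 0, "z": -0.02, "yaw": 0}, {"hand": -1, "x": 0, "y": 0, "z": -0.02, "yaw": 0}, {"hand": -1, "x": 0, "y": 0, "z": -0.02, "yaw": 0}, {"hand": -1, "x": 0, "y": 0, "z": -0.02, "yaw": 0}, {"hand": -1, "x": 0, "y": 0, "z": -0.015, "yaw": 0}, {"hand": -1, "x": 0, "y": 0, "z": 0, "yaw": 0}, {"hand": -1, "x": 0, "y": 0, "z": 0, "yaw": 0}]'

```text
clock: 5.15
eef_pos: [502.3, 157.0, 195.1]
eef_rot: [-3.141, 0.0, 1.738]
wrist_force: [-0.5, 0.2, -1.4]
finger_gap: 35.1
finger_force: 40.0
```

Emit:
arm_command --targets '[{"hand": -1, "x": -0.015, "y": -0.002, "z": 0, "yaw": 0}, {"hand": -1, "x": -0.03, "y": -0.0035, "z": 0, "yaw": 0}, {"hand": -1, "x": -0.03, "y": -0.0035, "z": 0, "yaw": 0}, {"hand": -1, "x": -0.03, "y": -0.0035, "z": 0, "yaw": 0}, {"hand": -1, "x": -0.03, "y": -0.0035, "z": 0, "yaw": 0}, {"hand": -1, "x": -0.03, "y": -0.0035, "z": 0, "yaw": 0}, {"hand": -1, "x": -0.03, "y": -0.0035, "z": 0, "yaw": 0}, {"hand": -1, "x": -0.0285, "y": -0.004, "z": 0, "yaw": 0}, {"hand": -1, "x": 0, "y": 0, "z": 0, "yaw": 0}, {"hand": -1, "x": 0, "y": 0, "z": 0, "yaw": 0}]'

```text
clock: 6.15
eef_pos: [512.6, -68.5, 194.7]
eef_rot: [-3.14, -0.001, 1.736]
wrist_force: [0.0, -1.0, -1.7]
finger_gap: 35.0
finger_force: 40.0
```

Emit:
arm_command --targets '[{"hand": -1, "x": 0, "y": 0, "z": 0.02, "yaw": 0}, {"hand": -1, "x": 0, "y": 0, "z": 0.02, "yaw": 0}, {"hand": -1, "x": 0, "y": 0, "z": 0.012, "yaw": 0}, {"hand": -1, "x": 0, "y": 0, "z": 0, "yaw": 0}, {"hand": -1, "x": 0, "y": 0, "z": 0, "yaw": 0}, {"hand": -1, "x": 0, "y": 0, "z": 0, "yaw": 0}]'

```text
clock: 6.75
eef_pos: [513.5, -67.8, 144.4]
eef_rot: [3.14, 0.0, 1.738]
wrist_force: [0.5, -0.2, -1.3]
finger_gap: 34.9
finger_force: 40.0
```

```bash
python3 - <<'E'
from h import *
i=save("scene",'s2.png');j=save("top",'t2.png');s=manip.read_state();print(s["eef_pos"],s["eef_rot"])
x=s["eef_pos"];
for n in("scene","top"): print(n,'expected underside',proj(n,[x[0],x[1],x[2]-48]),'cup rim c',proj(n,[513,-68,76]))
cv2.imwrite('pics/s2c.png',np.hstack([cv2.resize(q[b:b+75,a:a+50,::-1],(400,600),interpolation=2) for q,a,b in((i,302,160),(j,306,190))]))
E
```

```text
[513.40926919 -67.83598502 144.20898131] [3.14045744e+00 4.67708822e-04 1.73792062e+00]
scene expected underside [327.00775472 193.59505839] cup rim c [326.99612271 199.87166735]
top expected underside [331.08213957 228.32957937] cup rim c [331.02478376 229.57210572]
```

View pics/s2c.png

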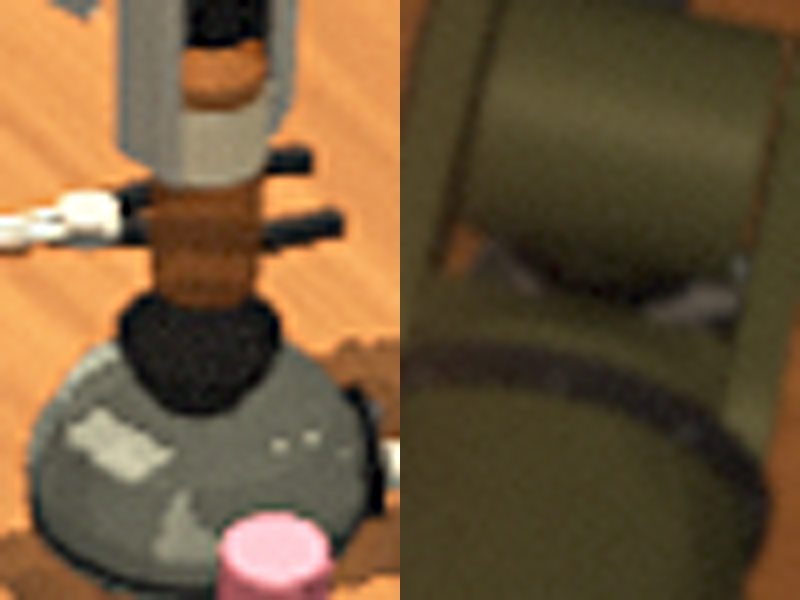

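The bottle is right over the cup, about 1 px (1–2 mm) to the right of its centre (208 against 200 in the 8x crop). I'll nudge it across and lower it.

Emit:
arm_command --targets '[{"hand": -1, "x": -0.001, "y": 0.001, "z": 0, "yaw": 0}, {"hand": -1, "x": 0, "y": 0, "z": 0.01, "yaw": 0}, {"hand": -1, "x": 0, "y": 0, "z": 0.01, "yaw": 0}, {"hand": -1, "x": 0, "y": 0, "z": 0.006, "yaw": 0}, {"hand": -1, "x": 0, "y": 0, "z": 0, "yaw": 0}, {"hand": -1, "x": 0, "y": 0, "z": 0, "yaw": 0}]'

```text
clock: 7.45
eef_pos: [514.2, -68.6, 117.3]
eef_rot: [-3.141, -0.0, 1.738]
wrist_force: [0.6, -0.1, -1.9]
finger_gap: 34.8
finger_force: 40.0
```

Emit:
arm_command --targets '[{"hand": -1, "x": 0, "y": 0, "z": 0.003, "yaw": 0}, {"hand": -1, "x": 0, "y": 0, "z": 0.003, "yaw": 0}, {"hand": -1, "x": 0, "y": 0, "z": 0, "yaw": 0}, {"hand": -1, "x": 0, "y": 0, "z": 0, "yaw": 0}]'

```text
clock: 7.85
eef_pos: [514.6, -68.7, 112.0]
eef_rot: [3.141, 0.0, 1.738]
wrist_force: [1.0, -0.1, 6.0]
finger_gap: 34.8
finger_force: 40.0
```

Emit:
arm_command --targets '[{"hand": -1, "x": 0, "y": 0, "z": 0.002, "yaw": 0}, {"hand": -1, "x": 0, "y": 0, "z": 0.001, "yaw": 0}, {"hand": -1, "x": 0, "y": 0, "z": 0, "yaw": 0}, {"hand": -1, "x": 0, "y": 0, "z": 0, "yaw": 0}]'

```text
clock: 8.25
eef_pos: [514.6, -68.8, 109.2]
eef_rot: [3.14, 0.001, 1.738]
wrist_force: [-0.8, 0.6, 6.8]
finger_gap: 35.0
finger_force: 40.0
```

Emit:
arm_command --targets '[{"hand": -1, "x": 0, "y": 0, "z": 0.002, "yaw": 0}, {"hand": -1, "x": 0, "y": 0, "z": 0, "yaw": 0}, {"hand": -1, "x": 0, "y": 0, "z": 0, "yaw": 0}]'

```text
clock: 8.55
eef_pos: [515.0, -68.8, 108.6]
eef_rot: [3.139, 0.001, 1.738]
wrist_force: [-5.5, 0.4, 23.3]
finger_gap: 35.2
finger_force: 40.0
```

The cup is on its stop. I'll ease off slightly and hold.

Emit:
arm_command --targets '[{"hand": -1, "x": 0, "y": 0, "z": -0.0004, "yaw": 0}, {"hand": -1, "x": 0, "y": 0, "z": 0, "yaw": 0}, {"hand": -1, "x": 0, "y": 0, "z": 0, "yaw": 0}, {"hand": -1, "x": 0, "y": 0, "z": 0, "yaw": 0}, {"hand": -1, "x": 0, "y": 0, "z": 0, "yaw": 0}, {"hand": -1, "x": 0, "y": 0, "z": 0, "yaw": 0}, {"hand": -1, "x": 0, "y": 0, "z": 0, "yaw": 0}, {"hand": -1, "x": 0, "y": 0, "z": 0, "yaw": 0}, {"hand": -1, "x": 0, "y": 0, "z": 0, "yaw": 0}, {"hand": -1, "x": 0, "y": 0, "z": 0, "yaw": 0}]'

```text
clock: 9.55
eef_pos: [515.0, -68.8, 108.6]
eef_rot: [3.139, 0.001, 1.738]
wrist_force: [-3.2, 0.8, 19.0]
finger_gap: 34.9
finger_force: 40.0
```

Emit:
arm_command --targets '[{"hand": -1, "x": 0, "y": 0, "z": 0, "yaw": 0}, {"hand": -1, "x": 0, "y": 0, "z": 0, "yaw": 0}, {"hand": -1, "x": 0, "y": 0, "z": 0, "yaw": 0}, {"hand": -1, "x": 0, "y": 0, "z": 0, "yaw": 0}, {"hand": -1, "x": 0, "y": 0, "z": 0, "yaw": 0}, {"hand": -1, "x": 0, "y": 0, "z": 0, "yaw": 0}, {"hand": -1, "x": 0, "y": 0, "z": 0, "yaw": 0}, {"hand": -1, "x": 0, "y": 0, "z": 0, "yaw": 0}, {"hand": -1, "x": 0, "y": 0, "z": 0, "yaw": 0}, {"hand": -1, "x": 0, "y": 0, "z": 0, "yaw": 0}]'

```text
clock: 10.55
eef_pos: [515.0, -68.8, 108.6]
eef_rot: [3.139, 0.001, 1.738]
wrist_force: [-3.8, 1.1, 18.3]
finger_gap: 35.1
finger_force: 40.0
```

Emit:
arm_command --targets '[{"hand": -1, "x": 0, "y": 0, "z": 0, "yaw": 0}, {"hand": -1, "x": 0, "y": 0, "z": 0, "yaw": 0}, {"hand": -1, "x": 0, "y": 0, "z": 0, "yaw": 0}, {"hand": -1, "x": 0, "y": 0, "z": 0, "yaw": 0}, {"hand": -1, "x": 0, "y": 0, "z": 0, "yaw": 0}, {"hand": -1, "x": 0, "y": 0, "z": 0, "yaw": 0}, {"hand": -1, "x": 0, "y": 0, "z": 0, "yaw": 0}, {"hand": -1, "x": 0, "y": 0, "z": 0, "yaw": 0}]'

```text
clock: 11.35
eef_pos: [515.0, -68.8, 108.6]
eef_rot: [3.139, 0.001, 1.738]
wrist_force: [-3.1, 0.4, 18.2]
finger_gap: 35.2
finger_force: 40.0
```

```bash
python3 - <<'E'
from h import *
i=save("scene",'s3.png');s=manip.read_state();print(s["clock"],s["eef_pos"],s["wrist_force"])
cv2.imwrite('pics/s3c.png',cv2.resize(i[140:240,280:380,::-1],(600,600),interpolation=2))
E
```

```text
11.4 [514.98116862 -68.8048772  108.62852036] [-3.39579743  1.18022305 16.94996915]
```

View pics/s3c.png

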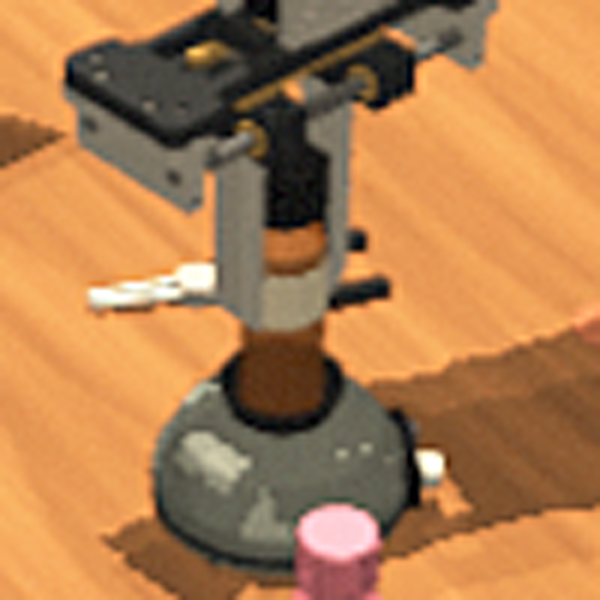

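The bottle sits squarely in the pressed cup: the underside is at 60.6 mm against 61 expected, and it was held 2.8 s at about 18 N. Now I'll lift it clear.

Emit:
arm_command --targets '[{"hand": -1, "x": 0, "y": 0, "z": -0.004, "yaw": 0}, {"hand": -1, "x": 0, "y": 0, "z": -0.006, "yaw": 0}, {"hand": -1, "x": 0, "y": 0, "z": -0.01, "yaw": 0}, {"hand": -1, "x": 0, "y": 0, "z": -0.015, "yaw": 0}, {"hand": -1, "x": 0, "y": 0, "z": -0.015, "yaw": 0}, {"hand": -1, "x": 0, "y": 0, "z": -0.015, "yaw": 0}, {"hand": -1, "x": 0, "y": 0, "z": -0.01, "yaw": 0}, {"hand": -1, "x": 0, "y": 0, "z": 0, "yaw": 0}, {"hand": -1, "x": 0, "y": 0, "z": 0, "yaw": 0}]'

```text
clock: 12.3
eef_pos: [514.0, -68.6, 181.4]
eef_rot: [-3.141, -0.0, 1.738]
wrist_force: [-0.8, 0.2, -1.1]
finger_gap: 35.4
finger_force: 40.0
```

Emit:
arm_command --targets '[{"hand": -1, "x": -0.015, "y": -0.004, "z": 0, "yaw": 0}, {"hand": -1, "x": -0.025, "y": -0.007, "z": 0, "yaw": 0}, {"hand": -1, "x": -0.03, "y": -0.008, "z": 0, "yaw": 0}, {"hand": -1, "x": -0.03, "y": -0.008, "z": 0, "yaw": 0}, {"hand": -1, "x": -0.03, "y": -0.008, "z": 0, "yaw": 0}, {"hand": -1, "x": -0.03, "y": -0.008, "z": 0, "yaw": 0}, {"hand": -1, "x": -0.025, "y": -0.006, "z": 0, "yaw": 0}, {"hand": -1, "x": -0.015, "y": -0.004, "z": -0.001, "yaw": 0}, {"hand": -1, "x": -0.009, "y": -0.0025, "z": 0, "yaw": 0}, {"hand": -1, "x": 0, "y": 0, "z": 0, "yaw": 0}]'

```text
clock: 13.3
eef_pos: [494.0, -284.6, 182.5]
eef_rot: [-3.141, -0.0, 1.737]
wrist_force: [-0.0, -0.6, -1.2]
finger_gap: 35.6
finger_force: 40.0
```

```bash
python3 - <<'E'
from h import *
i=save("scene",'s4.png');s=manip.read_state();print(s["clock"],s["eef_pos"])
cv2.imwrite('pics/s4c.png',cv2.resize(i[60:180,200:360,::-1],(800,600),interpolation=2))
E
```

```text
13.35 [ 494.13667071 -283.8105855   182.55855853]
```

View pics/s4c.png

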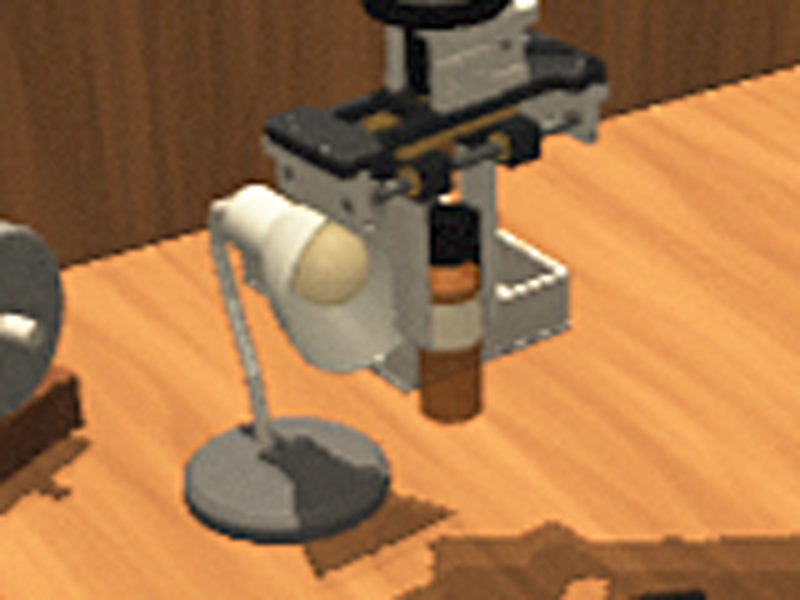

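The bottle is upright at crop (450,340), in front of the mouth and clear of the shade. I'll hold it still.

Emit:
arm_command --targets '[{"hand": -1, "x": 0, "y": 0, "z": 0, "yaw": 0}, {"hand": -1, "x": 0, "y": 0, "z": 0, "yaw": 0}, {"hand": -1, "x": 0, "y": 0, "z": 0, "yaw": 0}, {"hand": -1, "x": 0, "y": 0, "z": 0, "yaw": 0}, {"hand": -1, "x": 0, "y": 0, "z": 0, "yaw": 0}, {"hand": -1, "x": 0, "y": 0, "z": 0, "yaw": 0}, {"hand": -1, "x": 0, "y": 0, "z": 0, "yaw": 0}, {"hand": -1, "x": 0, "y": 0, "z": 0, "yaw": 0}, {"hand": -1, "x": 0, "y": 0, "z": 0, "yaw": 0}, {"hand": -1, "x": 0, "y": 0, "z": 0, "yaw": 0}]'

```text
clock: 14.35
eef_pos: [494.2, -284.0, 182.8]
eef_rot: [-3.142, -0.0, 1.738]
wrist_force: [-0.5, 0.7, -1.5]
finger_gap: 35.5
finger_force: 40.0
```

Emit:
arm_command --targets '[{"hand": -1, "x": 0, "y": 0, "z": 0, "yaw": 0}, {"hand": -1, "x": 0, "y": 0, "z": 0, "yaw": 0}, {"hand": -1, "x": 0, "y": 0, "z": 0, "yaw": 0}, {"hand": -1, "x": 0, "y": 0, "z": 0, "yaw": 0}, {"hand": -1, "x": 0, "y": 0, "z": 0, "yaw": 0}, {"hand": -1, "x": 0, "y": 0, "z": 0, "yaw": 0}, {"hand": -1, "x": 0, "y": 0, "z": 0, "yaw": 0}, {"hand": -1, "x": 0, "y": 0, "z": 0, "yaw": 0}, {"hand": -1, "x": 0, "y": 0, "z": 0, "yaw": 0}, {"hand": -1, "x": 0, "y": 0, "z": 0, "yaw": 0}]'

```text
clock: 15.35
eef_pos: [494.3, -284.0, 182.9]
eef_rot: [3.142, 0.0, 1.738]
wrist_force: [0.3, -0.2, -1.1]
finger_gap: 35.6
finger_force: 40.0
```

Emit:
arm_command --targets '[{"hand": -1, "x": 0, "y": 0, "z": 0, "yaw": 0}, {"hand": -1, "x": 0, "y": 0, "z": 0, "yaw": 0}, {"hand": -1, "x": 0, "y": 0, "z": 0, "yaw": 0}, {"hand": -1, "x": 0, "y": 0, "z": 0, "yaw": 0}, {"hand": -1, "x": 0, "y": 0, "z": 0, "yaw": 0}, {"hand": -1, "x": 0, "y": 0, "z": 0, "yaw": 0}, {"hand": -1, "x": 0, "y": 0, "z": 0, "yaw": 0}, {"hand": -1, "x": 0, "y": 0, "z": 0, "yaw": 0}, {"hand": -1, "x": 0, "y": 0, "z": 0, "yaw": 0}, {"hand": -1, "x": 0, "y": 0, "z": 0, "yaw": 0}]'

```text
clock: 16.35
eef_pos: [494.2, -284.0, 182.9]
eef_rot: [-3.142, 0.0, 1.738]
wrist_force: [-0.2, 0.5, -1.0]
finger_gap: 35.2
finger_force: 40.0
```

Emit:
arm_command --targets '[{"hand": -1, "x": 0, "y": 0, "z": 0, "yaw": 0}, {"hand": -1, "x": 0, "y": 0, "z": 0, "yaw": 0}, {"hand": -1, "x": 0, "y": 0, "z": 0, "yaw": 0}, {"hand": -1, "x": 0, "y": 0, "z": 0, "yaw": 0}, {"hand": -1, "x": 0, "y": 0, "z": 0, "yaw": 0}]'

```text
clock: 16.85
eef_pos: [494.3, -284.0, 182.9]
eef_rot: [3.142, 0.0, 1.738]
wrist_force: [-0.2, 0.7, -0.2]
finger_gap: 35.4
finger_force: 40.0
```

```bash
python3 -c "
from cell import manip
print(manip.sign_off())"
```

```text
the job is handed in; nothing more can be done
None
```

I took the tallest bottle from the rack, pressed it fully down in the mixer cup for about 2.8 s, then held it upright and still about 80 mm in front of the lamp mouth for 3.5 s; I handed the job in at about 17 s, still holding it there, and sign-off returned no verdict.

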